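# Load a tube through the one-way flap of a feed chute

## Robot

A 7-joint arm with a two-finger parallel gripper is mounted at the origin on the work surface; the furniture and walls round the work are solid. World frame = base frame: x ahead of the robot, y to its left, z up, the work surface at z = 0. Lengths are in mm, angles in rad, forces in N, time in s.
With the tool pointing down it reaches from about 400 to 900 mm from the base axis. Payload 5.5 kg.
Tool frame: the origin (TCP) lies where the fingers leave the gripper's body, on its centre line; the fingertips stand 73 mm ahead of it and the grasp point (between the pads) lies 54 mm ahead of it; z points along the fingers, y is the line along which they close (so a half turn about z gives the same grasp; the last joint's range is limited). The gripper opens to 85 mm and grips with 20 to 120 N. Pads are 22 mm wide; open, the fingers measure 114 mm over their backs; the gripper's body (76 mm by 85 mm) begins 54 mm behind the grasp point. The pads swing forward as they close: fully open they stand 13 mm farther back than shut.
Start: joints at [1.553, 0.501, -0.427, 1.55, 0.221, 1.138, -0.21], TCP at [180.162, -624.532, 303.91] pointing down, gripper open.
Joint ranges: [-2.88, 2.88], [-0.31, 2.03], [-1.54, 1.56], [0.2, 2.42], [-1.41, 4.55], [0.19, 2.02], [-2.57, 2.57]. Speed limits (rad/s): [2.57, 2.57, 3.14, 3.14, 3.14, 3.14, 3.14].

## Interface

Orientations are given as a rotation vector (axis times angle).
In Python, from station import manip, eyes, workorder gives the robot as it stands.
- The arm moves only by the shell command python3 -m creep 'ROWS' [OPENING] [FORCE]. ROWS is JSON, a list of rows, each an object with "linear": the shift along the tool's x, y, z in mm, a list of three; "twist": the turn, a rotation vector about the tool's x, y, z in degrees, a list of three. In form: [{"linear": [x, y, z], "twist": [wx, wy, wz]}, ...]. A call has exactly 8 rows; each row is the pose to reach, as a shift and turn from the pose commanded when the call began, along the tool's axes at that moment; what a row does not reach only later rows make up. A row lasts 1/12 s, in which the tool goes at most 41.7 mm and 7.16 degrees, less where a joint would pass 70% of its speed; a pose out of reach is approached as far as the arm can. A call with a gripper value outside its range is refused whole. OPENING is the opening, from -1 (shut) to 1 (fully open), so that 0 is half open, set as the call begins (- or left out, the last holds). The fingers move at their own pace and stop on an object; FORCE is the grip in N (left out, the last holds). Time passes only in rows, so rows that repeat a pose let the fingers close, or fill a call up. It gives the time, the measured TCP pose, the force, the opening and the grip force at its end, in the units of the state.
- manip.get_obs(): the state, without advancing time (a new reading comes with each control period).
- eyes.get_image(name): name is "scene" or "side" or "wrist"; returns a dict with "img" (384x512x3 uint8, red, green, blue), "camera_matrix" (3x3 intrinsics, pixels), "dist_coeffs" ([k1, k2, p1, p2, k3] as OpenCV has them; the pictures are not rectified), "cam_to_world" (4x4, takes a point from camera to world coordinates); the wrist camera has in their place "mount" (4x4, takes a point from camera to tool coordinates, whose origin is the TCP and whose axes are the flange's). Camera axes: x right, y down, z forward; pixel columns grow to the right and rows downward; lengths in mm; the calibration is good to about 2 mm. A picture is of the moment at which its call begins: read the wrist's pose just before it. There is no depth.
- workorder.finish_job(): hands the job in; it is judged then, once.
The state is a dict: "t": time; "joint_pos": joint angles; "joint_vel": joint speeds; "joint_efforts": joint torques, N m; "ee_pos": TCP position; "eef_rot": TCP orientation; "contact_force": force on the tool from outside, world axes, zero at the start; "moment": the same for the moment, N m; "opening": finger opening in mm; "finger_force": force on a finger pad.
Only numpy, scipy, OpenCV 4.12 (cv2) and the standard library are available. Lean on these libraries where they do the work, as an engineer would, in place of code of your own. Each camera call takes 0.05 s, during which the arm holds its last target. There are 200 camera calls.

## Task

Pick up the longer, thinner square tube, lay it in the wide open end of the feed chute on the bench and let go of it there, short of the sprung flap. Then push it by its rear end along the chute, through the one-way flap and under the straps until it is pressed home on the sprung end stop: you should feel about 10 N on the stop, and it must not take more than 15 N. Then take the hand away so that the flap swings shut behind the tube, and leave the other things on the bench where they lie.

Things in the scene. Friction and masses are not known exactly. Their poses are not given: they have to be found in the camera images.
- tube: The part to load: grey square steel tube offcut, 25 x 120 x 25 mm, hollow with walls of about 2.5 mm, open ends, about 0.2 kg, lying loose on the bench. Origin: centre of its underside. Its y axis runs along its length, z up; either end may go first.
- chute: Fixed feed chute: dark steel base plate 392 x 90 x 6 mm, its upper face being the channel floor. Origin on the bench under the channel's centre line; x is the feeding direction, y to its left, z up. Plate from x = -165 to +227 mm. Two guide rails 6 mm thick, only 8 mm high over the floor: a funnel 44 mm wide at x = -155 that narrows evenly to 30 mm at x = -32, then a straight channel 30 mm wide.
- funnel (a point): Point on the channel floor in the funnel, on the centre line, at chute x = -90 mm (axes as the chute's). A tube laid with its centre here is clear of the flap. Its sides above the 8 mm rails are free for fingers.
- nest (a point): Point on the channel floor, on the centre line, where the nest begins (chute x = 90 mm; axes as the chute's). From here to x = 189 mm stand cheeks 34 mm high with two straps across (undersides 31 mm over the floor), so only a tube slid along the floor gets in. Fingers can follow its rear end up to 5 mm before this point. With the tube home its centre lies at chute x = 94 to 128 mm.
- flap (a joint): Angle (rad) of the one-way flap: steel leaf 42 mm long, 14 mm high (9.5 to 23.5 mm over the floor) on an upright pin at chute x = -15, y = -18.5 mm. 0 is shut: slanting forward at 30 degrees to the feeding direction, across two thirds of the channel. Grows as it folds forward to the channel's side (about 0.3 to 0.52 with the tube beside it, 0.6 at most). Sprung shut; a pushed tube folds it with 2 to 5 N.
- flap_edge (a point): The free upright edge of the flap's leaf, mid-height; at chute x = 20, y = 1.5 mm when shut. The leaf can shut behind the tube once the tube's rear end is beyond chute x = 27 mm and no finger stands in its way.
- end_stop: Fixed grey block 12 x 50 x 36 mm at the chute's far end. Origin: foot of its near face, at chute x = 212 mm; axes as the chute's. A set screw in it carries a sprung pad, 26 mm square. The screw is set differently each time: the free pad's face is 28 to 58 mm before the origin, to be felt for. It yields 1 mm per 4 N after the first 2 N, bottoms at 9 mm. Tube friction adds 1 to 3 N.
- thick_tube: Bystander, leave alone: thicker and shorter square tube, 30 x 90 x 30 mm, lying on the bench. Origin: centre of its underside.
- tape_measure: Bystander, leave alone: pocket tape measure 47 x 96 x 69 mm, standing. Origin: centre of its underside.

How it is judged:
By the outcome, as a careful person would: the job done as asked, in the order asked, and still so for the second after the job is handed in, with the robot touching nothing.
It also fails if it takes over 61 s, if anything falls off the work surface, if the arm or the gripper's body presses on something with over 40 N, if the wrist force passes 120 N, or if a joint passes its speed limit or range.

## Working session

There is one attempt and no reset: what is moved stays moved. The work goes in short steps, Python scripts to look and compute and a shell command to move; the robot and the scene stay as the last step left them, time stands still between calls to the robot, and variables do not carry over. Pictures are saved under pics/ and viewed, at most 10 in all, crops included, and the job is handed in when it is done.

```bash
ls; mkdir -p pics
python3 - <<'E'
from station import manip, eyes
import cv2,numpy as np
s=manip.get_obs(); print({k:np.round(v,3).tolist() for k,v in s.items()})
for n in ["scene","side","wrist"]:
    d=eyes.get_image(n); cv2.imwrite(f"pics/{n}0.png",d["img"][:,:,::-1])
    print(n,{k:np.round(v,4).tolist() for k,v in d.items() if k!="img"})
E
```

```text
pics
{'t': 0.0, 'joint_pos': [1.553, 0.502, -0.427, 1.551, 0.221, 1.138, -0.21], 'joint_vel': [-0.0, 0.0, -0.001, 0.001, -0.0, -0.0, 0.002], 'joint_efforts': [0.001, -56.951, -5.816, -28.094, 0.01, 0.012, -0.0], 'ee_pos': [179.906, -624.023, 302.839], 'eef_rot': [-3.109, -0.439, 0.0], 'contact_force': [-0.212, -0.077, 0.27], 'moment': [-0.023, 0.02, -0.012], 'finger_force': 0.0, 'opening': 85.467}
scene {'camera_matrix': [[417.5488, 0.0, 256.8445], [0.0, 417.5488, 190.3907], [0.0, 0.0, 1.0]], 'dist_coeffs': [-0.1053, 0.0, 0.0, 0.0, 0.0], 'cam_to_world': [[-0.8428, -0.2829, 0.4579, -27.7554], [-0.538, 0.4719, -0.6985, 919.6329], [-0.0185, -0.835, -0.5499, 787.9787], [0.0, 0.0, 0.0, 1.0]]}
side {'camera_matrix': [[457.0777, 0.0, 255.1759], [0.0, 457.0777, 186.8715], [0.0, 0.0, 1.0]], 'dist_coeffs': [-0.1685, 0.0, 0.0, 0.0, 0.0], 'cam_to_world': [[-0.9966, 0.0439, -0.0698, 636.0184], [0.0816, 0.4044, -0.9109, 1123.4764], [-0.0118, -0.9135, -0.4066, 573.7359], [0.0, 0.0, 0.0, 1.0]]}
wrist {'camera_matrix': [[310.8288, 0.0, 257.1763], [0.0, 310.8288, 191.6318], [0.0, 0.0, 1.0]], 'dist_coeffs': [-0.0116, 0.0, 0.0, 0.0, 0.0], 'mount': [[-0.001, -0.9599, -0.2802, 71.9569], [1.0, -0.0005, -0.0016, -0.5127], [0.0014, -0.2802, 0.9599, -71.5804], [0.0, 0.0, 0.0, 1.0]]}
```

View pics/scene0.png

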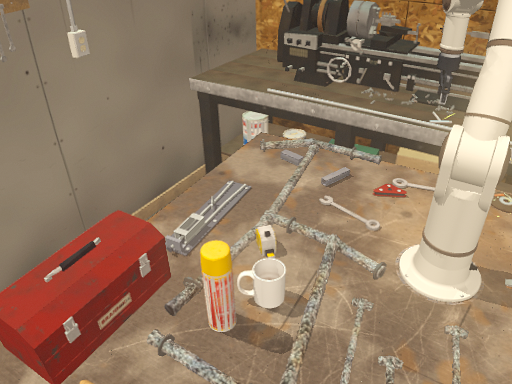

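View pics/side0.png

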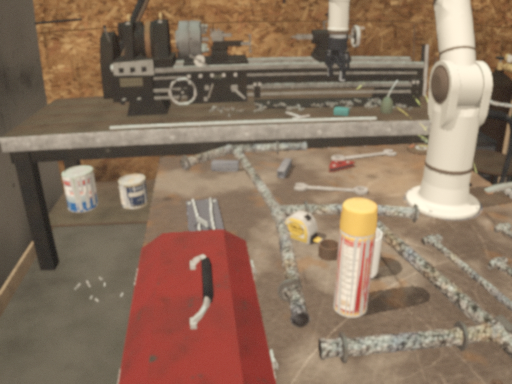

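The scene picture shows the chute at about (210,215) and two grey tubes at (291,157) and (335,177). In the side picture the tubes are at (224,165) and (285,168), and the chute is partly hidden behind the toolbox at (205,213). I'll enlarge these areas and convert them to bench coordinates.

```bash
cat > h.py <<'E'
import cv2,numpy as np
from scipy.spatial.transform import Rotation as R
from station import manip, eyes
def grab(n,save=None):
    s=manip.get_obs(); d=eyes.get_image(n)
    if n=="wrist":
        T=np.eye(4);T[:3,:3]=R.from_rotvec(s["eef_rot"]).as_matrix();T[:3,3]=s["ee_pos"];M=T@np.array(d["mount"])
    else: M=np.array(d["cam_to_world"])
    d["M"]=M;d["s"]=s;d["K"]=np.array(d["camera_matrix"]);d["D"]=np.array(d["dist_coeffs"])
    if save: cv2.imwrite(save,d["img"][:,:,::-1]); np.savez(save[:-4],M=M,K=d["K"],D=d["D"],img=d["img"])
    return d
def cast(d,uv,z=0):
    p=cv2.undistortPoints(np.array(uv,float).reshape(-1,1,2),d["K"],d["D"]).reshape(-1,2)
    r=np.c_[p,np.ones(len(p))]@d["M"][:3,:3].T; o=d["M"][:3,3]
    return (o+r*((z-o[2])/r[:,2])[:,None])[:,:2]
def proj(d,P):
    W=np.linalg.inv(d["M"]); return cv2.projectPoints(np.array(P,float).reshape(-1,1,3),cv2.Rodrigues(W[:3,:3])[0],W[:3,3],d["K"],d["D"])[0].reshape(-1,2)
E
python3 - <<'E'
from h import *
d=grab("scene","pics/scene1.png"); e=grab("side","pics/side1.png")
for uv in [(291,157),(335,177),(170,245),(248,184),(265,245)]: print(uv,cast(d,[uv],0 if uv[1]!=157 else 12).round())
for uv in [(224,165),(285,168),(190,232),(215,232),(190,200),(213,200)]: print('side',uv,cast(e,[uv],6).round())
a=cv2.resize(d["img"][135:260,150:360],None,fx=3.8,fy=3.8,interpolation=cv2.INTER_CUBIC)
cv2.imwrite("pics/c1.png",a[:,:,::-1]); print(a.shape)
E
```

```text
(291, 157) [[ 631. -330.]]
(335, 177) [[ 434. -300.]]
(170, 245) [[689. 290.]]
(248, 184) [[ 677. -100.]]
(265, 245) [[455. 147.]]
side (224, 165) [[ 630. -344.]]
side (285, 168) [[ 426. -293.]]
side (190, 232) [[725. 112.]]
side (215, 232) [[662. 118.]]
side (190, 200) [[734. -76.]]
side (213, 200) [[667. -69.]]
(475, 798, 3)
```

View pics/c1.png

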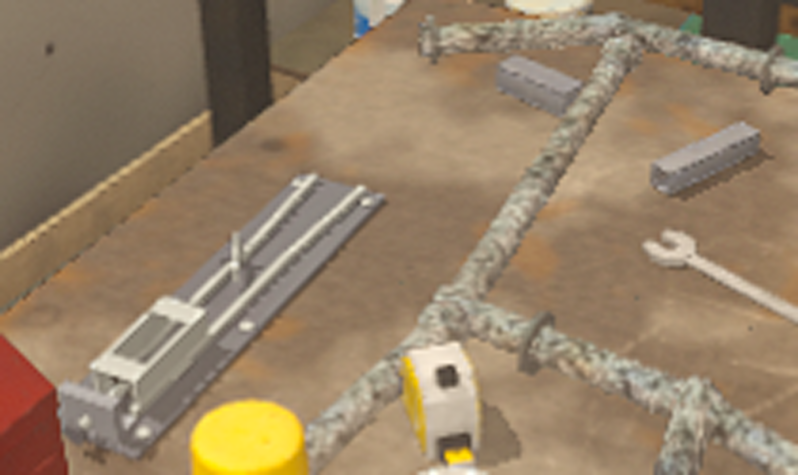

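View pics/wrist0.png

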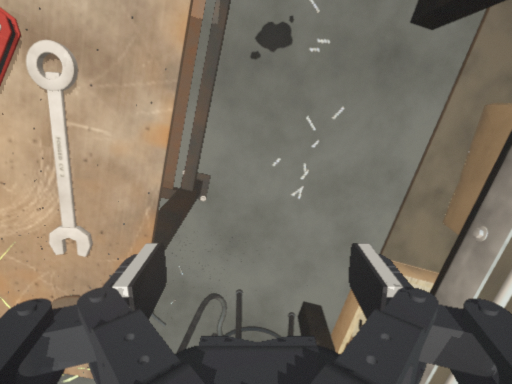

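The crop shows tube A at crop (540,87), possibly partly covered by the mottled pipe, and tube B at crop (705,158). The chute runs from its wide open end at about (345,185) to its end stop at (100,420). The wrist view shows only the floor and a spanner. Next I'll measure both tubes and the chute.

Run:
```python
from h import *
z=np.load("pics/scene1.npz"); d=dict(z)
def c(u,v,h): return cast(d,[(150+u/3.8,135+v/3.8)],h).round()[0]
print("B",c(660,192,0),c(760,148,0), "top long edge", c(655,165,25),c(742,124,25))
print("A",c(500,88,0),c(555,112,0),"top back",c(515,58,25),c(580,82,25))
print("chute plate corners",c(318,174,6),c(384,197,6),c(140,457,6),"rails", c(308,178,14),c(365,190,14),"stop",c(62,385,36),c(120,405,36),"tape",c(435,350,69),c(465,430,0),"flap pin",c(237,235,30))
```

```text
B [ 445. -227.] [ 396. -348.] top long edge [ 453. -230.] [ 414. -340.]
A [ 668. -322.] [ 597. -308.] top back [ 664. -346.] [ 584. -334.]
chute plate corners [727. -84.] [653. -82.] [614. 303.] rails [723. -63.] [667. -73.] stop [691. 297.] [639. 291.] tape [454. 151.] [430. 147.] flap pin [707.  63.]
```

Tube B is about 120 mm long, at roughly (427,-288), so it is the target. The chute feeds along about +y world. I'll move above the tube in two stages.

```bash
cat > to.py <<'E'
import sys
from h import *
# usage: to.py x y z toolx_angle_deg -> shift & twist in tool axes (tool down)
x,y,z,a=map(float,sys.argv[1:5]); s=manip.get_obs(); Rc=R.from_rotvec(s["eef_rot"])
a=np.radians(a); Rt=R.from_matrix(np.array([[np.cos(a),np.sin(a),0],[np.sin(a),-np.cos(a),0],[0,0,-1]]))
print("lin",Rc.inv().apply(np.array([x,y,z])-s["ee_pos"]).round(1),"twist",np.degrees((Rc.inv()*Rt).as_rotvec()).round(1),"t",round(s["t"],2),"pos",np.round(s["ee_pos"],1),"q",np.round(s["joint_pos"],2))
E
python3 to.py 427 -288 240 68
python3 -m creep '[{"linear":[20,-16,0],"twist":[0,0,-3]},{"linear":[45,-35,0],"twist":[0,0,-7]},{"linear":[70,-54,0],"twist":[0,0,-11]},{"linear":[95,-73,0],"twist":[0,0,-15]},{"linear":[120,-92,0],"twist":[0,0,-19]},{"linear":[145,-111,0],"twist":[0,0,-23]},{"linear":[160,-123,0],"twist":[0,0,-26]},{"linear":[165,-127,0],"twist":[0,0,-26]}]'
python3 to.py 427 -288 240 68
```

```text
lin [ 330.5 -254.6   63.7] twist [ -0.   -0.  -51.9] t 0.25 pos [ 180.  -624.3  303.4] q [ 1.55  0.5  -0.43  1.55  0.22  1.14 -0.21]
t: 0.92
ee_pos: [306.1, -453.7, 304.2]
eef_rot: [-2.928, -1.139, -0.002]
contact_force: [0.3, 0.7, 0.3]
opening: 85.3
finger_force: 0.0
lin [201.  -40.4  64.4] twist [  0.   -0.1 -25.5] t 0.92 pos [ 306.1 -453.7  304.2] q [ 1.43  0.34 -0.61  1.81  0.22  1.06 -0.09]
```

```bash
python3 -m creep '[{"linear":[30,-6,10],"twist":[0,0,-4]},{"linear":[60,-12,20],"twist":[0,0,-8]},{"linear":[90,-18,30],"twist":[0,0,-12]},{"linear":[120,-24,40],"twist":[0,0,-16]},{"linear":[150,-30,50],"twist":[0,0,-20]},{"linear":[180,-36,60],"twist":[0,0,-24]},{"linear":[200,-40,64],"twist":[0,0,-25.5]},{"linear":[201,-40,64],"twist":[0,0,-25.5]}]'
python3 to.py 427 -288 240 68
python3 - <<'E'
from h import *
d=grab("wrist","pics/w1.png")
E
```

```text
t: 1.58
ee_pos: [427.8, -289.1, 239.1]
eef_rot: [-2.605, -1.753, -0.003]
contact_force: [0.7, 0.5, 0.5]
opening: 85.6
finger_force: 0.0
lin [ 0.7 -1.2 -0.9] twist [-0.  -0.1 -0.1] t 1.58 pos [ 427.8 -289.1  239.1] q [ 1.15  0.41 -0.74  1.94  0.34  0.93 -0.14]
```

View pics/w1.png

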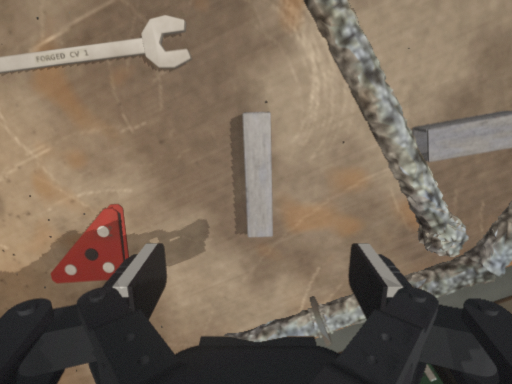

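The wrist view shows the long tube upright at columns 243–272, rows 112–237, with a length to width ratio of about 4.7. The thick tube is at right (425–512, 112–160), and the red magnet is clear of the fingers. I'll measure the top face.

Run:
```python
from h import *
d=dict(np.load("pics/w1.npz")); im=d["img"]; hsv=cv2.cvtColor(im,cv2.COLOR_RGB2HSV)
m=((hsv[...,1]<45)&(hsv[...,2]>95)).astype(np.uint8)*255; m[:, :225]=0;m[:,300:]=0;m[250:]=0
m=cv2.morphologyEx(m,cv2.MORPH_OPEN,np.ones((5,5)))
c=max(cv2.findContours(m,0,2)[0],key=cv2.contourArea); r=cv2.minAreaRect(c); print(r)
w=cast(d,cv2.boxPoints(r),25); print(w.round(1),w.mean(0)); 
e=[w[1]-w[0],w[2]-w[1]]; print([np.linalg.norm(v) for v in e],[np.degrees(np.arctan2(v[1],v[0])) for v in e])
```

```text
((257.6073913574219, 174.0093536376953), (124.583740234375, 27.682626724243164), 88.63607025146484)
[[ 439.4 -225.3]
 [ 462.5 -234.1]
 [ 421.  -347.3]
 [ 395.1 -337.5]] [ 429.4879493  -286.06457959]
[np.float64(24.687388028181314), np.float64(120.5640897241145)] [np.float64(-20.858593110023783), np.float64(-110.125104855836)]
```

```bash
python3 to.py 429.5 -286 83 69.7
python3 -m creep '[{"linear":[3,0,25],"twist":[0,0,-1.7]},{"linear":[3,0,50],"twist":[0,0,-1.7]},{"linear":[3,0,75],"twist":[0,0,-1.7]},{"linear":[3,0,100],"twist":[0,0,-1.7]},{"linear":[3,0,120],"twist":[0,0,-1.7]},{"linear":[3,0,138],"twist":[0,0,-1.7]},{"linear":[3,0,150],"twist":[0,0,-1.7]},{"linear":[3,0,156],"twist":[0,0,-1.7]}]'
python3 to.py 429.5 -286 83 69.7
```

```text
lin [  5.7   0.5 156.5] twist [-0.  -0.1 -2. ] t 1.63 pos [ 426.8 -291.3  239.5] q [ 1.16  0.41 -0.74  1.94  0.34  0.93 -0.14]
t: 2.3
ee_pos: [425.5, -291.3, 82.3]
eef_rot: [-2.586, -1.781, 0.003]
contact_force: [-0.4, 0.2, -0.4]
opening: 85.7
finger_force: 0.0
lin [ 6.4  1.9 -0.8] twist [-0.1  0.  -0.6] t 2.3 pos [ 425.5 -291.3   82.3] q [ 1.01  0.65 -0.57  2.01  0.58  0.64 -0.31]
```

```bash
python3 -m creep '[{"linear":[2,0.5,0],"twist":[0,0,0]},{"linear":[4,1,0],"twist":[0,0,0]},{"linear":[5,1,0],"twist":[0,0,0]},{"linear":[5,1,0],"twist":[0,0,0]},{"linear":[5,1,0],"twist":[0,0,0]},{"linear":[5,1,0],"twist":[0,0,0]},{"linear":[5,1,0],"twist":[0,0,0]},{"linear":[5,1,0],"twist":[0,0,0]}]' -1 50
python3 -m creep '[{"linear":[0,0,0],"twist":[0,0,0]},{"linear":[0,0,0],"twist":[0,0,0]},{"linear":[0,0,0],"twist":[0,0,0]},{"linear":[0,0,0],"twist":[0,0,0]},{"linear":[0,0,0],"twist":[0,0,0]},{"linear":[0,0,0],"twist":[0,0,0]},{"linear":[0,0,0],"twist":[0,0,0]},{"linear":[0,0,0],"twist":[0,0,0]}]'
python3 to.py 429.5 -286 83 69.7
```

```text
t: 2.97
ee_pos: [430.4, -285.6, 85.0]
eef_rot: [2.583, 1.785, 0.001]
contact_force: [-0.9, 0.9, 6.6]
opening: 23.5
finger_force: 50.6
t: 3.63
ee_pos: [430.4, -285.6, 85.0]
eef_rot: [2.583, 1.785, 0.001]
contact_force: [-1.1, 1.1, 6.8]
opening: 23.5
finger_force: 50.6
lin [-0.7 -0.7  2. ] twist [ 0.1  0.  -0.4] t 3.63 pos [ 430.4 -285.6   85. ] q [ 1.    0.64 -0.58  2.01  0.57  0.65 -0.32]
```

```bash
python3 -m creep '[{"linear":[0,0,-6],"twist":[0,0,0]},{"linear":[0,0,-20],"twist":[0,0,0]},{"linear":[0,0,-45],"twist":[0,0,0]},{"linear":[5,2,-75],"twist":[0,0,0]},{"linear":[20,6,-105],"twist":[0,0,3]},{"linear":[40,12,-135],"twist":[0,0,-2]},{"linear":[65,20,-165],"twist":[0,0,-4]},{"linear":[95,28,-190],"twist":[0,0,-6]}]'
python3 to.py 680 60 330 96
```

```text
t: 4.3
ee_pos: [489.4, -206.7, 277.0]
eef_rot: [2.486, 1.917, -0.001]
contact_force: [1.0, -0.5, -0.9]
opening: 23.7
finger_force: 49.7
lin [306.4 116.5 -53.3] twist [  0.1   0.1 -20.7] t 4.3 pos [ 489.4 -206.7  277. ] q [ 1.01  0.39 -0.81  1.87  0.34  1.02 -0.2 ]
```

```bash
python3 -m creep '[{"linear":[30,12,-6],"twist":[0,0,-2]},{"linear":[62,24,-12],"twist":[0,0,-4]},{"linear":[96,37,-18],"twist":[0,0,-7]},{"linear":[130,50,-24],"twist":[0,0,-9]},{"linear":[164,62,-30],"twist":[0,0,-11]},{"linear":[198,75,-36],"twist":[0,0,-14]},{"linear":[230,87,-40],"twist":[0,0,-16]},{"linear":[260,99,-46],"twist":[0,0,-18]}]'
python3 -m creep '[{"linear":[15,0,-3],"twist":[0,0,-1]},{"linear":[30,0,-5],"twist":[0,0,-2]},{"linear":[42,0,-7],"twist":[0,0,-3]},{"linear":[48,0,-7],"twist":[0,0,-3]},{"linear":[48,0,-7],"twist":[0,0,-3]},{"linear":[48,0,-7],"twist":[0,0,-3]},{"linear":[48,0,-7],"twist":[0,0,-3]},{"linear":[48,0,-7],"twist":[0,0,-3]}]'
python3 to.py 680 60 330 96
python3 - <<'E'
from h import *
d=grab("wrist","pics/w2.png")
E
```

```text
t: 4.97
ee_pos: [651.3, 22.0, 320.9]
eef_rot: [-2.153, -2.287, 0.0]
contact_force: [0.0, -1.2, -2.0]
opening: 23.5
finger_force: 49.6
t: 5.63
ee_pos: [648.6, 65.9, 326.7]
eef_rot: [2.099, 2.337, -0.002]
contact_force: [-0.1, -0.7, -1.4]
opening: 23.8
finger_force: 49.7
lin [-9.3 30.6 -3.3] twist [-0.   0.1  0.1] t 5.63 pos [648.6  65.9 326.7] q [ 0.45  0.6  -0.88  1.51  0.48  1.26 -0.39]
```

View pics/w2.png

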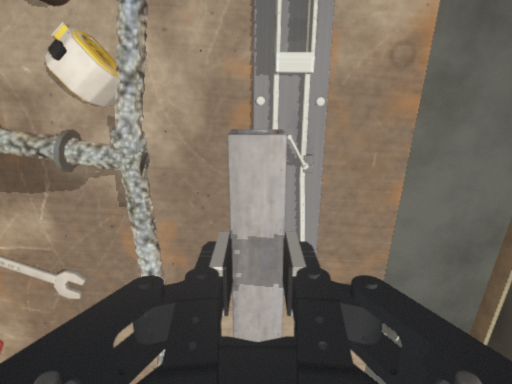

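The wrist view shows the tube held straight. The chute runs up the picture with plate edges at about columns 255 and 328, the first strap at (295,62), the flap pin at (305,167) and the flap edge at (291,138). I'll fit the plate edges and centre line.

Run:
```python
from h import *
d=dict(np.load("pics/w2.npz")); im=cv2.GaussianBlur(d["img"],(3,3),0); hsv=cv2.cvtColor(im,cv2.COLOR_RGB2HSV)
L=[];Rr=[];l2=[];r2=[]
for v in range(2,228,6):
    g=hsv[v,:,1]<50
    row=np.where(g[235:350])[0]+235
    w=cast(d,[(row.min(),v),(row.max(),v)],6)
    if v<125: L.append(w[0])
    Rr.append(w[1]); 
    # bright rails
    b=np.where((im[v,250:345].min(1)>185))[0]+250
    if v%18==2: print(v,row.min(),row.max(),b.min() if len(b) else None,b.max() if len(b) else None)
L=np.array(L);Rr=np.array(Rr)
for n,P in(("L",L),("R",Rr)):
    vx,vy,x0,y0=cv2.fitLine(P.astype(np.float32),cv2.DIST_HUBER,0,.01,.01).ravel(); print(n,np.degrees(np.arctan2(vy,vx)),"x at y=60:",x0+(60-y0)*vx/vy, "x at y=-8", x0+(-8-y0)*vx/vy)
print("pin",cast(d,[(305,167)],30).round(1),"edge",cast(d,[(291,138)],22.5).round(1),cast(d,[(291,138)],30).round(1))
print("strap near edge",cast(d,[(277,73),(313,73)],40).round(1),"holes",cast(d,[(261,101),(320,101)],6).round(1))
```

```text
2 254 334 279 280
20 254 332 278 315
38 253 330 278 314
56 253 329 277 313
74 253 328 None None
92 253 327 275 308
110 253 326 274 307
128 252 325 303 306
146 235 324 303 304
164 235 322 None None
182 235 321 301 303
200 235 320 301 303
218 235 318 301 303
L -84.12825 x at y=60: 644.2503 x at y=-8 651.2435
R -84.5032 x at y=60: 733.3802 x at y=-8 739.924
pin [[706.8  67.6]] edge [[686.2  99.4]] [[685.3 100.2]]
strap near edge [[659.6 168.8]
 [698.3 172.9]] holes [[646.  138. ]
 [717.1 145.6]]
```

```bash
python3 - <<'E'
from h import *
d=dict(np.load("pics/w2.npz")); s=manip.get_obs(); p=s["ee_pos"]
o=np.array([686.7,80.7]);u=np.array([-.0993,.995]);n=np.array([-.995,-.0993])
ch=lambda P:np.c_[(P-o)@u,(P-o)@n].round(1)
print("rails outer",ch(cast(d,[(274.5,110),(308,110),(275.5,92),(309,92)],14)).tolist())
w=cast(d,[(229,134),(286,134)],p[2]-60); print("tube front",w.round(1)); 
Rm=R.from_rotvec(s["eef_rot"]).as_matrix(); print("in tool",((w-p[:2])@Rm[:2,:2]).round(1))
# scene camera
e=dict(np.load("pics/scene1.npz"))
for q,h in [((318,174),6),((384,197),6),((140,457),6)]: print(ch(cast(e,[(150+q[0]/3.8,135+q[1]/3.8)],h)))
E
python3 to.py 695.6 -9 160 95.7
```

```text
rails outer [[50.8, 18.7], [51.1, -21.4], [71.4, 17.9], [71.7, -21.6]]
tube front [[631.1 123.1]
 [654.8 125.7]]
in tool [[ 58.4 -11.3]
 [ 58.4  12.6]]
[[-167.4  -23.7]]
[[-158.6   50.2]]
[[228.4  50.3]]
lin [-79.7  38.8 166.7] twist [-0.   0.   0.5] t 5.68 pos [648.5  66.3 326.7] q [ 0.45  0.6  -0.88  1.51  0.48  1.26 -0.39]
```

```bash
python3 -m creep '[{"linear":[-12,7,0],"twist":[0,0,0.5]},{"linear":[-28,16,0],"twist":[0,0,0.5]},{"linear":[-46,25,15],"twist":[0,0,0.5]},{"linear":[-62,33,45],"twist":[0,0,0.5]},{"linear":[-75,38,80],"twist":[0,0,0.5]},{"linear":[-79,39,115],"twist":[0,0,0.5]},{"linear":[-79,39,145],"twist":[0,0,0.5]},{"linear":[-79,39,165],"twist":[0,0,0.5]}]'
python3 -m creep '[{"linear":[0,0,0],"twist":[0,0,0]},{"linear":[0,0,10],"twist":[0,0,0]},{"linear":[0,0,20],"twist":[0,0,0]},{"linear":[0,0,30],"twist":[0,0,0]},{"linear":[0,0,35],"twist":[0,0,0]},{"linear":[0,0,35],"twist":[0,0,0]},{"linear":[0,0,35],"twist":[0,0,0]},{"linear":[0,0,35],"twist":[0,0,0]}]'
python3 to.py 696.3 -8.5 92 95.7
python3 - <<'E'
from h import *
d=grab("wrist","pics/w3.png")
E
```

```text
t: 6.35
ee_pos: [694.9, -9.7, 157.4]
eef_rot: [-2.109, -2.325, 0.006]
contact_force: [-0.3, -0.3, -1.3]
opening: 24.0
finger_force: 49.7
t: 7.02
ee_pos: [696.4, -6.1, 127.7]
eef_rot: [2.106, 2.33, 0.001]
contact_force: [0.2, -0.3, -1.6]
opening: 23.4
finger_force: 49.8
lin [-2.4 -0.4 35.7] twist [0.1 0.  0.1] t 7.02 pos [696.4  -6.1 127.7] q [ 0.44  0.87 -0.73  1.53  0.65  1.   -0.38]
```

View pics/w3.png

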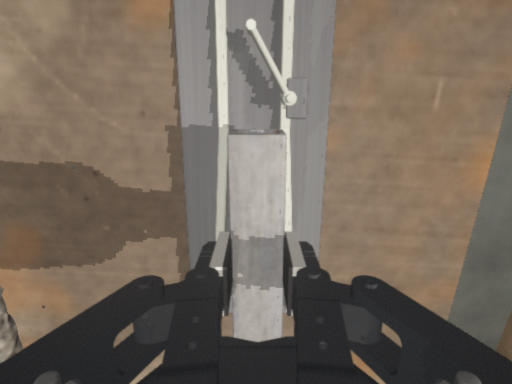

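The close view shows the tube between the rails, whose inner edges are at about columns 228 and 284 on row 60. The flap pin is at (289,98), ahead of the tube's front at row 131. I'll check the lateral offset.

Run:
```python
from h import *
d=dict(np.load("pics/w3.npz")); im=d["img"].min(2).astype(int)
s=manip.get_obs(); p=s["ee_pos"]; Rm=R.from_rotvec(s["eef_rot"]).as_matrix()
tl=lambda P:((P-p[:2])@Rm[:2,:2]).round(1)
for v in (5,45,65,115,120,125):
    b=np.where(im[v]>150)[0]; a=b[(b>205)&(b<240)]; c=b[(b>278)&(b<300)]
    if len(a) and len(c): print(v,a.min(),a.max(),c.min(),c.max(),tl(cast(d,[(a.max()+.5,v),(c.min()-.5,v),(a.min(),v),(c.max(),v)],14)).tolist())
print("pin",tl(cast(d,[(289,98)],30)),"edge",tl(cast(d,[(251,24)],29.5)),"tubefront",tl(cast(d,[(230,134),(286,134)],p[2]-60)))
```

```text
5 215 225 284 294 [[121.2, -16.1], [121.2, 14.7], [121.2, -21.7], [121.2, 20.2]]
45 216 226 283 292 [[101.6, -16.1], [101.6, 14.5], [101.7, -21.8], [101.6, 19.7]]
65 217 226 282 292 [[91.4, -16.4], [91.4, 14.2], [91.4, -21.7], [91.4, 20.0]]
115 218 228 281 285 [[64.4, -16.0], [64.3, 14.2], [64.4, -22.1], [64.3, 16.8]]
120 218 228 281 290 [[61.5, -16.0], [61.5, 14.2], [61.5, -22.2], [61.5, 19.8]]
125 219 226 280 290 [[58.7, -17.3], [58.6, 13.7], [58.7, -21.7], [58.6, 19.8]]
pin [[73.6 17.3]] edge [[108.7  -2.4]] tubefront [[ 58.8 -10.8]
 [ 58.8  12.6]]
```

```bash
python3 -m creep '[{"linear":[-2,-1.2,6],"twist":[0,0,0]},{"linear":[-3,-1.2,14],"twist":[0,0,0]},{"linear":[-3,-1.2,22],"twist":[0,0,0]},{"linear":[-3,-1.2,27],"twist":[0,0,0]},{"linear":[-3,-1.2,30],"twist":[0,0,0]},{"linear":[-3,-1.2,32],"twist":[0,0,0]},{"linear":[-3,-1.2,33],"twist":[0,0,0]},{"linear":[-3,-1.2,33],"twist":[0,0,0]}]'
python3 -m creep '[{"linear":[0,0,0.5],"twist":[0,0,0]},{"linear":[0,0,0.5],"twist":[0,0,0]},{"linear":[0,0,1],"twist":[0,0,0]},{"linear":[0,0,1],"twist":[0,0,0]},{"linear":[0,0,1.5],"twist":[0,0,0]},{"linear":[0,0,1.5],"twist":[0,0,0]},{"linear":[0,0,2],"twist":[0,0,0]},{"linear":[0,0,2],"twist":[0,0,0]}]'
python3 to.py 696.3 -8.5 92 95.7
```

```text
t: 7.73
ee_pos: [695.0, -9.2, 93.7]
eef_rot: [-2.106, -2.331, -0.0]
contact_force: [-0.1, 0.1, -1.7]
opening: 23.5
finger_force: 49.8
t: 8.4
ee_pos: [695.0, -9.4, 91.8]
eef_rot: [-2.106, -2.331, 0.0]
contact_force: [-0.8, -0.7, -1.8]
opening: 23.9
finger_force: 49.8
lin [ 0.8  1.4 -0.2] twist [-0.   0.   0.1] t 8.4 pos [695.   -9.4  91.8] q [ 0.43  0.91 -0.71  1.54  0.68  0.95 -0.39]
```

```bash
python3 -m creep '[{"linear":[0,0,0.5],"twist":[0,0,0]},{"linear":[0,0,0.5],"twist":[0,0,0]},{"linear":[0,0,1],"twist":[0,0,0]},{"linear":[0,0,1],"twist":[0,0,0]},{"linear":[0,0,1.3],"twist":[0,0,0]},{"linear":[0,0,1.3],"twist":[0,0,0]},{"linear":[0,0,1.5],"twist":[0,0,0]},{"linear":[0,0,1.5],"twist":[0,0,0]}]'
```

```text
t: 9.07
ee_pos: [695.1, -9.4, 91.1]
eef_rot: [2.106, 2.331, -0.0]
contact_force: [-3.5, 0.2, 4.6]
opening: 23.5
finger_force: 50.7
```

```bash
python3 -m creep '[{"linear":[0,0,0],"twist":[0,0,0]},{"linear":[0,0,0],"twist":[0,0,0]},{"linear":[0,0,0],"twist":[0,0,0]},{"linear":[0,0,0],"twist":[0,0,0]},{"linear":[0,0,0],"twist":[0,0,0]},{"linear":[0,0,0],"twist":[0,0,0]},{"linear":[0,0,-1],"twist":[0,0,0]},{"linear":[0,0,-2],"twist":[0,0,0]}]' 0.2
python3 -m creep '[{"linear":[0,0,-5],"twist":[0,0,0]},{"linear":[0,0,-15],"twist":[0,0,0]},{"linear":[0,0,-30],"twist":[0,0,0]},{"linear":[0,0,-50],"twist":[0,0,0]},{"linear":[-10,0,-70],"twist":[0,0,0]},{"linear":[-30,0,-90],"twist":[0,0,0]},{"linear":[-50,0,-105],"twist":[0,0,0]},{"linear":[-60,0,-110],"twist":[0,0,0]}]'
python3 -c "
from h import *
grab('wrist','pics/w4.png')"
```

```text
t: 9.73
ee_pos: [695.0, -9.4, 92.4]
eef_rot: [-2.106, -2.331, 0.0]
contact_force: [0.6, 0.4, 0.3]
opening: 51.3
finger_force: 0.0
t: 10.4
ee_pos: [703.1, -72.2, 207.3]
eef_rot: [2.105, 2.323, 0.004]
contact_force: [1.1, -0.7, 0.2]
opening: 51.3
finger_force: 0.0
```

View pics/w4.png

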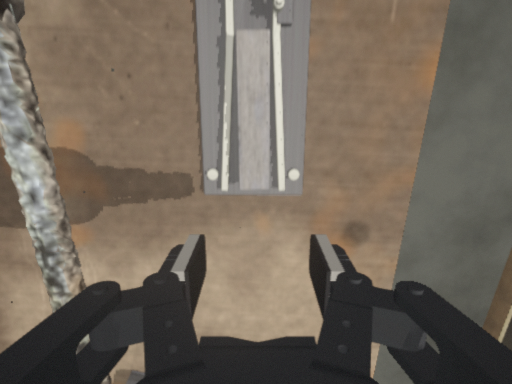

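The tube is lying in the funnel between the rails, at columns 240–270 with its rear at row 188 and its front at row 28, just short of the flap pin at (280,3). I'll shut the fingers and turn 90° behind it, then push with the narrow 22 mm side across the channel.

```bash
python3 - <<'E'
from h import *
d=dict(np.load("pics/w4.npz"))
o=np.array([686.8,80.7]);u=np.array([-.0993,.995]);n=np.array([-.995,-.0993])
w=cast(d,[(240,188),(270,188),(238,28),(270,28)],31); print(np.c_[(w-o)@u,(w-o)@n].round(1))
w=cast(d,[(204,193),(302,193)],6); print("plate",np.c_[(w-o)@u,(w-o)@n].round(1))
E
python3 to.py 704.9 -100.4 150 5.7
python3 -m creep '[{"linear":[-4,0,0],"twist":[0,0,6]},{"linear":[-8,0,0],"twist":[0,0,12]},{"linear":[-12,0,0],"twist":[0,0,18]},{"linear":[-16,0,0],"twist":[0,0,24]},{"linear":[-20,0,0],"twist":[0,0,30]},{"linear":[-24,0,0],"twist":[0,0,36]},{"linear":[-28,0,0],"twist":[0,0,42]},{"linear":[-28,0,0],"twist":[0,0,45]}]' -1 50
python3 to.py 704.9 -100.4 150 5.7
```

```text
[[-151.2   11.6]
 [-151.3  -13.3]
 [ -31.4   10.9]
 [ -31.4  -12.2]]
plate [[-162.9   45.9]
 [-163.3  -43.9]]
lin [-25.8  -1.   56.7] twist [ 0.4 -0.1 89.8] t 10.45 pos [703.1 -74.4 206.6] q [ 0.55  0.79 -0.78  1.46  0.59  1.12 -0.24]
t: 11.12
ee_pos: [703.4, -96.9, 201.8]
eef_rot: [-2.841, -1.339, 0.001]
contact_force: [-0.0, 0.1, -0.3]
opening: -0.1
finger_force: 0.0
lin [-1.8  3.4 51.8] twist [-0.   0.1 44.8] t 11.12 pos [703.4 -96.9 201.8] q [ 0.49  0.75 -0.61  1.46  0.46  1.08 -0.91]
```

```bash
python3 -m creep '[{"linear":[-1,1,5],"twist":[0,0,6]},{"linear":[-1,2,10],"twist":[0,0,12]},{"linear":[-2,3,16],"twist":[0,0,18]},{"linear":[-2,3,24],"twist":[0,0,24]},{"linear":[-2,3,32],"twist":[0,0,30]},{"linear":[-2,3,40],"twist":[0,0,36]},{"linear":[-2,3,48],"twist":[0,0,42]},{"linear":[-2,3,52],"twist":[0,0,44.8]}]'
python3 -m creep '[{"linear":[0,0,0],"twist":[0,0,0]},{"linear":[0,0,0],"twist":[0,0,0]},{"linear":[0,0,0],"twist":[0,0,0]},{"linear":[0,0,0],"twist":[0,0,0]},{"linear":[0,0,0],"twist":[0,0,0]},{"linear":[0,0,0],"twist":[0,0,0]},{"linear":[0,0,0],"twist":[0,0,0]},{"linear":[0,0,0],"twist":[0,0,0]}]'
python3 to.py 704.9 -100.4 88 5.7
```

```text
t: 11.78
ee_pos: [703.8, -98.8, 148.6]
eef_rot: [-3.136, -0.157, 0.004]
contact_force: [0.2, -0.2, -0.5]
opening: 0.0
finger_force: 0.0
t: 12.45
ee_pos: [705.0, -100.5, 150.6]
eef_rot: [3.137, 0.164, 0.0]
contact_force: [-0.5, -0.9, -1.2]
opening: -0.0
finger_force: 0.0
lin [-0.1 -0.1 62.6] twist [ 0.  -0.   0.3] t 12.45 pos [ 705.  -100.5  150.6] q [ 0.37  0.77 -0.42  1.48  0.35  0.96 -1.61]
```

```bash
python3 -m creep '[{"linear":[0,0,10],"twist":[0,0,0.3]},{"linear":[0,0,24],"twist":[0,0,0.3]},{"linear":[0,0,38],"twist":[0,0,0.3]},{"linear":[0,0,50],"twist":[0,0,0.3]},{"linear":[0,0,58],"twist":[0,0,0.3]},{"linear":[0,0,62],"twist":[0,0,0.3]},{"linear":[0,0,62],"twist":[0,0,0.3]},{"linear":[0,0,62],"twist":[0,0,0.3]}]'
python3 -m creep '[{"linear":[0,-1,0],"twist":[0,0,0]},{"linear":[0,-3,0],"twist":[0,0,0]},{"linear":[0,-5,0],"twist":[0,0,0]},{"linear":[0,-7,0],"twist":[0,0,0]},{"linear":[0,-9,0],"twist":[0,0,0]},{"linear":[0,-11,0],"twist":[0,0,0]},{"linear":[0,-13,0],"twist":[0,0,0]},{"linear":[0,-15,0],"twist":[0,0,0]}]'
cat > c.py <<'E'
from h import *
s=manip.get_obs(); o=np.array([686.8,80.7]);u=np.array([-.0993,.995]);n=np.array([-.995,-.0993]);p=s["ee_pos"][:2]-o;f=s["contact_force"]
print("chute",(p@u).round(1),(p@n).round(1),"z",round(s["ee_pos"][2],1),"F feed/left/up",np.round([f[:2]@u,f[:2]@n,f[2]],1),"ang",np.round(np.degrees(2*np.arctan2(*(s["eef_rot"][[1,0]]*np.sign(s["eef_rot"][0])))),1),"t",round(s["t"],2))
E
python3 c.py
```

```text
t: 13.12
ee_pos: [705.0, -100.3, 88.1]
eef_rot: [-3.137, -0.156, 0.0]
contact_force: [0.1, 0.9, 0.5]
opening: 0.1
finger_force: 0.0
t: 13.78
ee_pos: [703.5, -85.2, 88.5]
eef_rot: [3.138, 0.156, 0.0]
contact_force: [0.2, 0.4, 0.3]
opening: -0.1
finger_force: 0.0
chute -166.7 -0.1 z 88.5 F feed/left/up [ 0.4 -0.2  0.3] ang 5.7 t 13.78
```

```bash
python3 -m creep '[{"linear":[0,-3,0],"twist":[0,0,0]},{"linear":[0,-7,0],"twist":[0,0,0]},{"linear":[0,-11,0],"twist":[0,0,0]},{"linear":[0,-15,0],"twist":[0,0,0]},{"linear":[0,-19,0],"twist":[0,0,0]},{"linear":[0,-23,0],"twist":[0,0,0]},{"linear":[0,-27,0],"twist":[0,0,0]},{"linear":[0,-30,0],"twist":[0,0,0]}]'
python3 c.py
python3 -m creep '[{"linear":[0,-3,0],"twist":[0,0,0]},{"linear":[0,-7,0],"twist":[0,0,0]},{"linear":[0,-11,0],"twist":[0,0,0]},{"linear":[0,-15,0],"twist":[0,0,0]},{"linear":[0,-19,0],"twist":[0,0,0]},{"linear":[0,-23,0],"twist":[0,0,0]},{"linear":[0,-27,0],"twist":[0,0,0]},{"linear":[0,-30,0],"twist":[0,0,0]}]'
python3 c.py
```

```text
t: 14.45
ee_pos: [700.5, -55.0, 88.4]
eef_rot: [-3.138, -0.157, -0.0]
contact_force: [0.5, -1.9, -1.1]
opening: 0.1
finger_force: 0.7
chute -136.4 -0.1 z 88.4 F feed/left/up [-1.9 -0.3 -1.1] ang 5.7 t 14.45
t: 15.12
ee_pos: [697.5, -25.3, 88.4]
eef_rot: [-3.138, -0.156, 0.0]
contact_force: [1.2, -3.0, 0.5]
opening: 0.1
finger_force: 1.6
chute -106.5 -0.1 z 88.4 F feed/left/up [-3.1 -0.9  0.5] ang 5.7 t 15.12
```

```bash
python3 -m creep '[{"linear":[0,-3,0],"twist":[0,0,0]},{"linear":[0,-7,0],"twist":[0,0,0]},{"linear":[0,-11,0],"twist":[0,0,0]},{"linear":[0,-15,0],"twist":[0,0,0]},{"linear":[0,-19,0],"twist":[0,0,0]},{"linear":[0,-23,0],"twist":[0,0,0]},{"linear":[0,-27,0],"twist":[0,0,0]},{"linear":[0,-30,0],"twist":[0,0,0]}]'
python3 c.py
python3 -m creep '[{"linear":[0,-3,0],"twist":[0,0,0]},{"linear":[0,-7,0],"twist":[0,0,0]},{"linear":[0,-11,0],"twist":[0,0,0]},{"linear":[0,-15,0],"twist":[0,0,0]},{"linear":[0,-19,0],"twist":[0,0,0]},{"linear":[0,-23,0],"twist":[0,0,0]},{"linear":[0,-27,0],"twist":[0,0,0]},{"linear":[0,-30,0],"twist":[0,0,0]}]'
python3 c.py
python3 -c "
from h import *
grab('wrist','pics/w5.png')"
```

```text
t: 15.78
ee_pos: [694.4, 4.9, 88.4]
eef_rot: [-3.137, -0.157, 0.0]
contact_force: [-0.0, -3.2, 0.9]
opening: -0.3
finger_force: 1.6
chute -76.2 -0.0 z 88.4 F feed/left/up [-3.2  0.4  0.9] ang 5.7 t 15.78
t: 16.45
ee_pos: [691.4, 34.7, 88.4]
eef_rot: [-3.137, -0.157, 0.0]
contact_force: [-1.6, -2.9, 1.0]
opening: 0.2
finger_force: 1.6
chute -46.2 -0.0 z 88.4 F feed/left/up [-2.8  1.9  1. ] ang 5.7 t 16.45
```

View pics/w5.png

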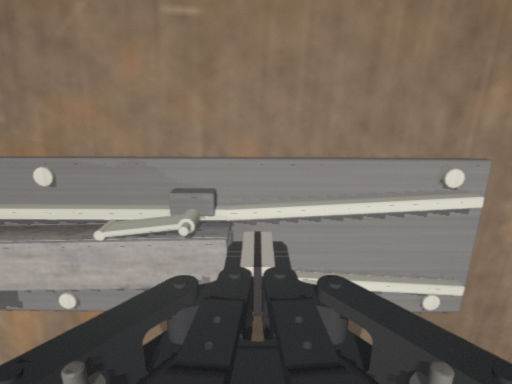

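The picture shows the tube's rear at about column 230, touching the finger, with the leaf folded alongside it from its pin at (187,225). All is well, so I'll keep pushing into the nest.

```bash
python3 -m creep '[{"linear":[0,-3,0],"twist":[0,0,0]},{"linear":[0,-6,0],"twist":[0,0,0]},{"linear":[0,-10,0],"twist":[0,0,0]},{"linear":[0,-14,0],"twist":[0,0,0]},{"linear":[0,-18,0],"twist":[0,0,0]},{"linear":[0,-22,0],"twist":[0,0,0]},{"linear":[0,-24,0],"twist":[0,0,0]},{"linear":[0,-25,0],"twist":[0,0,0]}]'
python3 c.py
python3 -m creep '[{"linear":[0,-3,0],"twist":[0,0,0]},{"linear":[0,-6,0],"twist":[0,0,0]},{"linear":[0,-10,0],"twist":[0,0,0]},{"linear":[0,-14,0],"twist":[0,0,0]},{"linear":[0,-18,0],"twist":[0,0,0]},{"linear":[0,-22,0],"twist":[0,0,0]},{"linear":[0,-25,0],"twist":[0,0,0]},{"linear":[0,-28,0],"twist":[0,0,0]}]'
python3 c.py
python3 -m creep '[{"linear":[0,-1,0],"twist":[0,0,0]},{"linear":[0,-2,0],"twist":[0,0,0]},{"linear":[0,-3,0],"twist":[0,0,0]},{"linear":[0,-4,0],"twist":[0,0,0]},{"linear":[0,-5,0],"twist":[0,0,0]},{"linear":[0,-5,0],"twist":[0,0,0]},{"linear":[0,-5,0],"twist":[0,0,0]},{"linear":[0,-5,0],"twist":[0,0,0]}]'
python3 c.py
```

```text
t: 17.17
ee_pos: [688.9, 59.9, 88.4]
eef_rot: [-3.137, -0.157, 0.0]
contact_force: [-1.0, -2.7, 0.9]
opening: 0.1
finger_force: 1.5
chute -20.9 0.0 z 88.4 F feed/left/up [-2.6  1.2  0.9] ang 5.7 t 17.17
t: 17.83
ee_pos: [686.2, 87.5, 88.3]
eef_rot: [-3.137, -0.157, -0.0]
contact_force: [-1.7, -2.0, 0.1]
opening: -0.0
finger_force: 1.2
chute 6.9 -0.1 z 88.3 F feed/left/up [-1.9  1.9  0.1] ang 5.7 t 17.83
t: 18.5
ee_pos: [685.9, 91.9, 88.4]
eef_rot: [-3.137, -0.156, -0.0]
contact_force: [-0.3, -1.5, -0.0]
opening: -0.3
finger_force: 0.7
chute 11.3 -0.2 z 88.4 F feed/left/up [-1.5  0.5 -0. ] ang 5.7 t 18.5
```

```bash
cat >> c.py <<'E'
import sys; sys.exit(int(-(f[:2]@u)>3.3))
E
S='python3 c.py'
python3 -m creep '[{"linear":[0,-0.5,0],"twist":[0,0,0]},{"linear":[0,-1,0],"twist":[0,0,0]},{"linear":[0,-1.5,0],"twist":[0,0,0]},{"linear":[0,-2,0],"twist":[0,0,0]},{"linear":[0,-2,0],"twist":[0,0,0]},{"linear":[0,-2,0],"twist":[0,0,0]},{"linear":[0,-2,0],"twist":[0,0,0]},{"linear":[0,-2,0],"twist":[0,0,0]}]' >/dev/null && $S &&
python3 -m creep '[{"linear":[0,-0.5,0],"twist":[0,0,0]},{"linear":[0,-1,0],"twist":[0,0,0]},{"linear":[0,-1.5,0],"twist":[0,0,0]},{"linear":[0,-2,0],"twist":[0,0,0]},{"linear":[0,-2,0],"twist":[0,0,0]},{"linear":[0,-2,0],"twist":[0,0,0]},{"linear":[0,-2,0],"twist":[0,0,0]},{"linear":[0,-2,0],"twist":[0,0,0]}]' >/dev/null && $S &&
python3 -m creep '[{"linear":[0,-0.5,0],"twist":[0,0,0]},{"linear":[0,-1,0],"twist":[0,0,0]},{"linear":[0,-1.5,0],"twist":[0,0,0]},{"linear":[0,-2,0],"twist":[0,0,0]},{"linear":[0,-2,0],"twist":[0,0,0]},{"linear":[0,-2,0],"twist":[0,0,0]},{"linear":[0,-2,0],"twist":[0,0,0]},{"linear":[0,-2,0],"twist":[0,0,0]}]' >/dev/null && $S &&
python3 -m creep '[{"linear":[0,-0.5,0],"twist":[0,0,0]},{"linear":[0,-1,0],"twist":[0,0,0]},{"linear":[0,-1.5,0],"twist":[0,0,0]},{"linear":[0,-2,0],"twist":[0,0,0]},{"linear":[0,-2,0],"twist":[0,0,0]},{"linear":[0,-2,0],"twist":[0,0,0]},{"linear":[0,-2,0],"twist":[0,0,0]},{"linear":[0,-2,0],"twist":[0,0,0]}]' >/dev/null && $S
```

```text
chute 12.6 -0.1 z 88.4 F feed/left/up [-3.   1.  -1.6] ang 5.7 t 19.17
chute 15.3 -0.0 z 88.4 F feed/left/up [-2.1  2.  -0.1] ang 5.7 t 19.83
chute 16.7 -0.1 z 88.4 F feed/left/up [-4.4  2.5  0.6] ang 5.7 t 20.5
```

```bash
python3 -m creep '[{"linear":[0,-0.3,0],"twist":[0,0,0]},{"linear":[0,-0.5,0],"twist":[0,0,0]},{"linear":[0,-0.5,0],"twist":[0,0,0]},{"linear":[0,-0.5,0],"twist":[0,0,0]},{"linear":[0,-0.5,0],"twist":[0,0,0]},{"linear":[0,-0.5,0],"twist":[0,0,0]},{"linear":[0,-0.5,0],"twist":[0,0,0]},{"linear":[0,-0.5,0],"twist":[0,0,0]}]' >/dev/null; python3 c.py
python3 -m creep '[{"linear":[0,-0.3,0],"twist":[0,0,0]},{"linear":[0,-0.5,0],"twist":[0,0,0]},{"linear":[0,-0.5,0],"twist":[0,0,0]},{"linear":[0,-0.5,0],"twist":[0,0,0]},{"linear":[0,-0.5,0],"twist":[0,0,0]},{"linear":[0,-0.5,0],"twist":[0,0,0]},{"linear":[0,-0.5,0],"twist":[0,0,0]},{"linear":[0,-0.5,0],"twist":[0,0,0]}]' >/dev/null; python3 c.py
```

```text
chute 16.9 -0.2 z 88.4 F feed/left/up [-4.   2.7  0.1] ang 5.7 t 21.17
chute 17.0 -0.2 z 88.4 F feed/left/up [-4.7  2.4 -0.1] ang 5.7 t 21.83
```

```bash
python3 -m creep '[{"linear":[0,-0.3,0],"twist":[0,0,0]},{"linear":[0,-0.6,0],"twist":[0,0,0]},{"linear":[0,-0.6,0],"twist":[0,0,0]},{"linear":[0,-0.6,0],"twist":[0,0,0]},{"linear":[0,-0.6,0],"twist":[0,0,0]},{"linear":[0,-0.6,0],"twist":[0,0,0]},{"linear":[0,-0.6,0],"twist":[0,0,0]},{"linear":[0,-0.6,0],"twist":[0,0,0]}]' >/dev/null; python3 c.py
python3 -m creep '[{"linear":[0,-0.3,0],"twist":[0,0,0]},{"linear":[0,-0.6,0],"twist":[0,0,0]},{"linear":[0,-0.6,0],"twist":[0,0,0]},{"linear":[0,-0.6,0],"twist":[0,0,0]},{"linear":[0,-0.6,0],"twist":[0,0,0]},{"linear":[0,-0.6,0],"twist":[0,0,0]},{"linear":[0,-0.6,0],"twist":[0,0,0]},{"linear":[0,-0.6,0],"twist":[0,0,0]}]' >/dev/null; python3 c.py
```

```text
chute 17.3 -0.3 z 88.4 F feed/left/up [-5.2  1.6  0.9] ang 5.6 t 22.5
chute 20.1 -0.1 z 88.4 F feed/left/up [-1.5  0.7  1.1] ang 5.7 t 23.17
```

```bash
sed -i 's/>3.3/>6/' c.py
S='python3 c.py'
python3 -m creep '[{"linear":[0,-0.5,0],"twist":[0,0,0]},{"linear":[0,-1,0],"twist":[0,0,0]},{"linear":[0,-1.5,0],"twist":[0,0,0]},{"linear":[0,-2,0],"twist":[0,0,0]},{"linear":[0,-2,0],"twist":[0,0,0]},{"linear":[0,-2,0],"twist":[0,0,0]},{"linear":[0,-2,0],"twist":[0,0,0]},{"linear":[0,-2,0],"twist":[0,0,0]}]' >/dev/null && $S &&
python3 -m creep '[{"linear":[0,-0.5,0],"twist":[0,0,0]},{"linear":[0,-1,0],"twist":[0,0,0]},{"linear":[0,-1.5,0],"twist":[0,0,0]},{"linear":[0,-2,0],"twist":[0,0,0]},{"linear":[0,-2,0],"twist":[0,0,0]},{"linear":[0,-2,0],"twist":[0,0,0]},{"linear":[0,-2,0],"twist":[0,0,0]},{"linear":[0,-2,0],"twist":[0,0,0]}]' >/dev/null && $S &&
python3 -m creep '[{"linear":[0,-0.5,0],"twist":[0,0,0]},{"linear":[0,-1,0],"twist":[0,0,0]},{"linear":[0,-1.5,0],"twist":[0,0,0]},{"linear":[0,-2,0],"twist":[0,0,0]},{"linear":[0,-2,0],"twist":[0,0,0]},{"linear":[0,-2,0],"twist":[0,0,0]},{"linear":[0,-2,0],"twist":[0,0,0]},{"linear":[0,-2,0],"twist":[0,0,0]}]' >/dev/null && $S &&
python3 -m creep '[{"linear":[0,-0.5,0],"twist":[0,0,0]},{"linear":[0,-1,0],"twist":[0,0,0]},{"linear":[0,-1.5,0],"twist":[0,0,0]},{"linear":[0,-2,0],"twist":[0,0,0]},{"linear":[0,-2,0],"twist":[0,0,0]},{"linear":[0,-2,0],"twist":[0,0,0]},{"linear":[0,-2,0],"twist":[0,0,0]},{"linear":[0,-2,0],"twist":[0,0,0]}]' >/dev/null && $S
```

```text
chute 21.3 -0.1 z 88.4 F feed/left/up [-1.7  1.6  0.1] ang 5.7 t 23.83
chute 23.4 -0.1 z 88.4 F feed/left/up [-1.6  1.2  0. ] ang 5.7 t 24.5
chute 25.3 -0.1 z 88.4 F feed/left/up [-1.8  1.1  0. ] ang 5.7 t 25.17
chute 27.5 -0.1 z 88.5 F feed/left/up [-1.9  1.3  1. ] ang 5.7 t 25.83
```

```bash
S='python3 c.py'
python3 -m creep '[{"linear":[0,-0.5,0],"twist":[0,0,0]},{"linear":[0,-1,0],"twist":[0,0,0]},{"linear":[0,-1.5,0],"twist":[0,0,0]},{"linear":[0,-2,0],"twist":[0,0,0]},{"linear":[0,-2,0],"twist":[0,0,0]},{"linear":[0,-2,0],"twist":[0,0,0]},{"linear":[0,-2,0],"twist":[0,0,0]},{"linear":[0,-2,0],"twist":[0,0,0]}]' >/dev/null && $S &&
python3 -m creep '[{"linear":[0,-0.5,0],"twist":[0,0,0]},{"linear":[0,-1,0],"twist":[0,0,0]},{"linear":[0,-1.5,0],"twist":[0,0,0]},{"linear":[0,-2,0],"twist":[0,0,0]},{"linear":[0,-2,0],"twist":[0,0,0]},{"linear":[0,-2,0],"twist":[0,0,0]},{"linear":[0,-2,0],"twist":[0,0,0]},{"linear":[0,-2,0],"twist":[0,0,0]}]' >/dev/null && $S &&
python3 -m creep '[{"linear":[0,-0.5,0],"twist":[0,0,0]},{"linear":[0,-1,0],"twist":[0,0,0]},{"linear":[0,-1.5,0],"twist":[0,0,0]},{"linear":[0,-2,0],"twist":[0,0,0]},{"linear":[0,-2,0],"twist":[0,0,0]},{"linear":[0,-2,0],"twist":[0,0,0]},{"linear":[0,-2,0],"twist":[0,0,0]},{"linear":[0,-2,0],"twist":[0,0,0]}]' >/dev/null && $S &&
python3 -m creep '[{"linear":[0,-0.5,0],"twist":[0,0,0]},{"linear":[0,-1,0],"twist":[0,0,0]},{"linear":[0,-1.5,0],"twist":[0,0,0]},{"linear":[0,-2,0],"twist":[0,0,0]},{"linear":[0,-2,0],"twist":[0,0,0]},{"linear":[0,-2,0],"twist":[0,0,0]},{"linear":[0,-2,0],"twist":[0,0,0]},{"linear":[0,-2,0],"twist":[0,0,0]}]' >/dev/null && $S &&
python3 -m creep '[{"linear":[0,-0.5,0],"twist":[0,0,0]},{"linear":[0,-1,0],"twist":[0,0,0]},{"linear":[0,-1.5,0],"twist":[0,0,0]},{"linear":[0,-2,0],"twist":[0,0,0]},{"linear":[0,-2,0],"twist":[0,0,0]},{"linear":[0,-2,0],"twist":[0,0,0]},{"linear":[0,-2,0],"twist":[0,0,0]},{"linear":[0,-2,0],"twist":[0,0,0]}]' >/dev/null && $S &&
python3 -m creep '[{"linear":[0,-0.5,0],"twist":[0,0,0]},{"linear":[0,-1,0],"twist":[0,0,0]},{"linear":[0,-1.5,0],"twist":[0,0,0]},{"linear":[0,-2,0],"twist":[0,0,0]},{"linear":[0,-2,0],"twist":[0,0,0]},{"linear":[0,-2,0],"twist":[0,0,0]},{"linear":[0,-2,0],"twist":[0,0,0]},{"linear":[0,-2,0],"twist":[0,0,0]}]' >/dev/null && $S
```

```text
chute 29.4 -0.2 z 88.5 F feed/left/up [-1.8  3.   0.7] ang 5.7 t 26.5
chute 31.3 -0.1 z 88.4 F feed/left/up [-1.9  1.5  0.8] ang 5.7 t 27.17
chute 33.9 -0.1 z 88.4 F feed/left/up [-0.1  2.2  0.1] ang 5.7 t 27.83
chute 34.9 -0.2 z 88.4 F feed/left/up [-3.1  2.   0.8] ang 5.7 t 28.5
chute 36.6 -0.2 z 88.4 F feed/left/up [-5.1  0.8  0.5] ang 5.7 t 29.17
chute 37.3 -0.3 z 88.4 F feed/left/up [-6.4  1.5  0.7] ang 5.6 t 29.83
```

```bash
sed -i 's/>6)/>9.5)/' c.py
S='python3 c.py'
python3 -m creep '[{"linear":[0,-0.5,0],"twist":[0,0,0]},{"linear":[0,-1,0],"twist":[0,0,0]},{"linear":[0,-1,0],"twist":[0,0,0]},{"linear":[0,-1,0],"twist":[0,0,0]},{"linear":[0,-1,0],"twist":[0,0,0]},{"linear":[0,-1,0],"twist":[0,0,0]},{"linear":[0,-1,0],"twist":[0,0,0]},{"linear":[0,-1,0],"twist":[0,0,0]}]' >/dev/null && $S &&
python3 -m creep '[{"linear":[0,-0.5,0],"twist":[0,0,0]},{"linear":[0,-1,0],"twist":[0,0,0]},{"linear":[0,-1,0],"twist":[0,0,0]},{"linear":[0,-1,0],"twist":[0,0,0]},{"linear":[0,-1,0],"twist":[0,0,0]},{"linear":[0,-1,0],"twist":[0,0,0]},{"linear":[0,-1,0],"twist":[0,0,0]},{"linear":[0,-1,0],"twist":[0,0,0]}]' >/dev/null && $S &&
python3 -m creep '[{"linear":[0,-0.5,0],"twist":[0,0,0]},{"linear":[0,-1,0],"twist":[0,0,0]},{"linear":[0,-1,0],"twist":[0,0,0]},{"linear":[0,-1,0],"twist":[0,0,0]},{"linear":[0,-1,0],"twist":[0,0,0]},{"linear":[0,-1,0],"twist":[0,0,0]},{"linear":[0,-1,0],"twist":[0,0,0]},{"linear":[0,-1,0],"twist":[0,0,0]}]' >/dev/null && $S
```

```text
chute 37.7 -0.3 z 88.4 F feed/left/up [-7.1  1.8  1. ] ang 5.6 t 30.5
chute 38.0 -0.3 z 88.4 F feed/left/up [-8.4  2.1  2.4] ang 5.6 t 31.17
chute 38.4 -0.4 z 88.4 F feed/left/up [-9.3  2.4  2.6] ang 5.6 t 31.83
```

```bash
python3 -m creep '[{"linear":[0,-0.5,0],"twist":[0,0,0]},{"linear":[0,-1,0],"twist":[0,0,0]},{"linear":[0,-1.4,0],"twist":[0,0,0]},{"linear":[0,-1.4,0],"twist":[0,0,0]},{"linear":[0,-1.4,0],"twist":[0,0,0]},{"linear":[0,-1.4,0],"twist":[0,0,0]},{"linear":[0,-1.4,0],"twist":[0,0,0]},{"linear":[0,-1.4,0],"twist":[0,0,0]}]' >/dev/null; python3 c.py
python3 -m creep '[{"linear":[0,-0.5,0],"twist":[0,0,0]},{"linear":[0,-1,0],"twist":[0,0,0]},{"linear":[0,-1,0],"twist":[0,0,0]},{"linear":[0,-1,0],"twist":[0,0,0]},{"linear":[0,-1,0],"twist":[0,0,0]},{"linear":[0,-1,0],"twist":[0,0,0]},{"linear":[0,-1,0],"twist":[0,0,0]},{"linear":[0,-1,0],"twist":[0,0,0]}]' >/dev/null; python3 c.py
```

```text
chute 38.8 -0.5 z 88.4 F feed/left/up [-11.5   2.    2.1] ang 5.5 t 32.5
chute 39.3 -0.4 z 88.4 F feed/left/up [-11.8   1.9   2.9] ang 5.5 t 33.17
```

```bash
python3 -m creep '[{"linear":[0,-0.3,0],"twist":[0,0,0]},{"linear":[0,-0.5,0],"twist":[0,0,0]},{"linear":[0,-0.5,0],"twist":[0,0,0]},{"linear":[0,-0.5,0],"twist":[0,0,0]},{"linear":[0,-0.5,0],"twist":[0,0,0]},{"linear":[0,-0.5,0],"twist":[0,0,0]},{"linear":[0,-0.5,0],"twist":[0,0,0]},{"linear":[0,-0.5,0],"twist":[0,0,0]}]' >/dev/null; python3 c.py
python3 -m creep '[{"linear":[0,1,0],"twist":[0,0,0]},{"linear":[0,2,0],"twist":[0,0,0]},{"linear":[0,3,0],"twist":[0,0,0]},{"linear":[0,4,0],"twist":[0,0,0]},{"linear":[0,5,0],"twist":[0,0,0]},{"linear":[0,6,0],"twist":[0,0,0]},{"linear":[0,7,0],"twist":[0,0,0]},{"linear":[0,7,0],"twist":[0,0,0]}]' >/dev/null; python3 c.py
```

```text
chute 39.3 -0.5 z 88.4 F feed/left/up [-12.4   1.9   2.1] ang 5.5 t 33.83
chute 37.8 -0.1 z 88.4 F feed/left/up [-5.3  1.4  0.6] ang 5.7 t 34.5
```

```bash
python3 -m creep '[{"linear":[0,1,0],"twist":[0,0,0]},{"linear":[0,2,0],"twist":[0,0,0]},{"linear":[0,3,0],"twist":[0,0,0]},{"linear":[0,4,0],"twist":[0,0,0]},{"linear":[0,4,0],"twist":[0,0,0]},{"linear":[0,4,0],"twist":[0,0,0]},{"linear":[0,4,0],"twist":[0,0,0]},{"linear":[0,4,0],"twist":[0,0,0]}]' >/dev/null; python3 c.py
```

```text
chute 35.1 0.1 z 88.4 F feed/left/up [1.6 2.3 0.1] ang 5.7 t 35.17
```

Pressure is off, so I'll lift straight up and clear, then look.

```bash
python3 -m creep '[{"linear":[0,0,-4],"twist":[0,0,0]},{"linear":[0,0,-10],"twist":[0,0,0]},{"linear":[0,0,-18],"twist":[0,0,0]},{"linear":[0,0,-28],"twist":[0,0,0]},{"linear":[0,0,-45],"twist":[0,0,0]},{"linear":[0,0,-70],"twist":[0,0,0]},{"linear":[0,0,-95],"twist":[0,0,0]},{"linear":[0,0,-120],"twist":[0,0,0]}]'
python3 -m creep '[{"linear":[0,5,-15],"twist":[0,0,0]},{"linear":[0,15,-30],"twist":[0,0,0]},{"linear":[0,25,-40],"twist":[0,0,0]},{"linear":[0,30,-40],"twist":[0,0,0]},{"linear":[0,30,-40],"twist":[0,0,0]},{"linear":[0,30,-40],"twist":[0,0,0]},{"linear":[0,30,-40],"twist":[0,0,0]},{"linear":[0,30,-40],"twist":[0,0,0]}]'
python3 c.py
python3 -c "
from h import *
grab('wrist','pics/w6.png');grab('scene','pics/scene2.png')"
```

```text
t: 35.83
ee_pos: [684.3, 114.4, 211.2]
eef_rot: [3.138, 0.155, 0.004]
contact_force: [0.8, -0.5, 0.1]
opening: -0.0
finger_force: 0.0
t: 36.5
ee_pos: [685.8, 85.4, 246.9]
eef_rot: [-3.137, -0.157, 0.004]
contact_force: [0.3, 0.3, 0.5]
opening: 0.1
finger_force: 0.0
chute 4.8 0.6 z 246.9 F feed/left/up [ 0.2 -0.4  0.5] ang 5.7 t 36.5
```

View pics/w6.png

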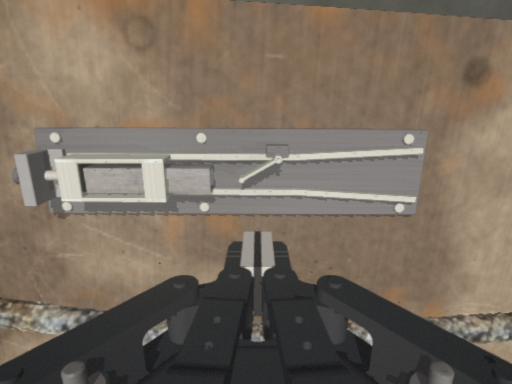

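The tube lies under both straps with its rear at column 214. The flap is shut behind it, from its pin at (279,159) to its edge at (241,181), and the hand is clear. I'm handing in the job.

```bash
python3 -c "
from station import workorder
print(workorder.finish_job())"
```

```text
the job is handed in; nothing more can be done
None
```

The tube is home in the nest: I pushed it through the flap to about 12.4 N at the wrist, roughly 10 N on the stop after friction. The flap shut behind it, the hand is clear, I touched nothing else on the bench, and I handed the job in at about 36.6 s.

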